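# Chase the rod thread of a retort stand base

## Task

Chase the thread in the retort stand base: first press the cam clamp's lever over and fully down so the base is held, then turn the tap wrench clockwise, seen from above, half a turn forward and a quarter turn back, again half forward and a quarter back, and a last half turn forward, stopping briefly at each reversal. That brings the tap to depth, one full turn on from where it began; leave the tap standing in the hole and the clamp closed, and do not shift the base or disturb anything else on the board and bench.

Things in the scene. Friction and masses are not known exactly. Their poses are not given: they have to be found in the camera images.
- tap (a joint): turning angle of the tap with its wrench, rad; grows clockwise seen from above (that drives the tap in, 1.5 mm a turn). Near 0 (within 0.12) at the start; a half turn is 3.14. It turns only when pushed (friction about 0.33 N m, so 4 N at 80 mm from the axis) and stays where it is left; there is no stop within the job, so watch the angle
- tap_axis (a point): centre of the tap wrench: the point on the tap's vertical axis at mid-height of the bar, 96 mm above the bench. The wrench is a plain steel bar 208 long (104 to each side of the axis): a middle block 52 x 25 x 16 high, then on each side a round handle 13 in diameter. Its x axis points along the bar to bar_a. The 9 mm tap shank below it goes down into a round boss (36 across, top 57 below the bar axis) in the stand base
- bar_a (a point): point on one handle's centre line, 80 mm from the tap axis and 24 mm from the handle's end; turns with the bar
- bar_b (a point): the like point on the opposite handle; turns with the bar
- stand_base: black iron base plate of a retort stand, rod unscrewed: 110 along its x, 180 along its y, 11 high on four small rubber feet, 0.9 kg, lying loose on the board until it is clamped. Origin at the centre of its underside, 18 mm above the bench; the tap's axis is 45 mm from it along its +y; the clamp's cam comes down near its -y end
- board: wooden work board fixed to the bench, 240 along its x, 420 along its y, 18 thick; origin at the centre of its underside. The stand base lies on it about square, its centre about 30 mm from the board's centre along +y; the cam clamp is bolted on its -y half
- clamp (a joint): angle of the cam clamp's lever, rad: 0 to 0.1 at the start = open, the lever leaning 0.18 past upright towards the board's +y, on its stop; 1.75 = fully closed, lever level, pointing to the board's -y. Past upright it tends to fall; from about 1.3 the cam bears on the stand base and the lever must be pressed with 5 to 10 N at the grip down to its stop; then the cam holds by itself
- clamp_grip (a point): point on the centre line of the lever's black grip (18 in diameter, from 60 to 135 mm from the pivot), 105 mm from the pivot; moves with the lever: about 150 mm above the bench when open, 50 mm when closed. Push it from the stand base's side, over and down towards the board's -y
- clamp_pivot (a point): the lever's and cam's pivot, fixed between the two cheeks of a steel bracket, on the board's centre line 40 mm from its centre along its -y, 50 mm above the bench; the lever swings in the board's upright y-z plane. Apart from the lever the clamp stands no higher than 70 mm above the bench, below the wrench bar, and is 60 wide; closed, the lever too lies below the circle the bar sweeps
- paste_tin: bystander: flat round metal tin, 48 across, 28 high, standing on the board beside the clamp; origin at the centre of its underside
- spare_tap: bystander: second hand tap, a steel bar 81 long and 10 thick, lying on the board beside the stand base; origin on the board under its middle
- flask: bystander: conical glass flask, 68 across, 105 high, standing on the bench; origin at its underside
- dropper: bystander: white plastic dropper bottle, 44 across, 128 high, standing on the bench; origin at its underside
- funnel: bystander: small clear funnel standing mouth down on the bench, 68 across, 90 high; origin at its underside
- cylinder: bystander: tall glass measuring cylinder, foot 84 across, 250 high, standing on the bench; origin at its underside
- bosshead: bystander: aluminium boss head with two thumbscrews, about 80 x 54 x 26, lying on the bench; origin at the underside of its 50 x 26 block
Mind the look-alikes: they are no part of the job. Of the things that look like the stand_base, the larger one is meant.

How it is judged:
By the outcome, as a careful person would: the job done as asked, in the order asked, and still so for the second after the job is handed in, with the robot touching nothing.
It also fails if it takes over 69 s, if anything falls off the work surface, if the arm or the gripper's body presses on something with over 40 N, if the wrist force passes 120 N, or if a joint passes its speed limit or range.

## Robot

A 6-joint arm with a two-finger parallel gripper is mounted at the origin on the work surface. World frame = base frame: x ahead of the robot, y to its left, z up, the work surface at z = 0. Lengths are in m, angles in rad, forces in N, time in s.
With the tool pointing down it reaches from about 0.3 to 0.875 m from the base axis. Payload 6.4 kg.
Tool frame: the origin (TCP) lies on the centre line of the jaws, within the pads' length; the fingertips stand 25 mm ahead of it and the grasp point (between the pads) lies 6 mm ahead of it (ctrl.tips_ahead is the z of the fingertips in the tool frame, in m); z points along the fingers, x is the direction in which the jaws open and shut, and the axes are right-handed (so a half turn about z gives the same grasp; the last joint's range is limited). The gripper opens to 85 mm and grips with 20 to 120 N. Pads are 22 mm wide; open, the fingers measure 114 mm over their backs; the gripper's body (76 mm by 85 mm) begins 54 mm behind the grasp point. The pads swing forward as they close: fully open they stand 13 mm farther back than shut.
Start: joints at [-1.309, 0.181, 1.607, -0, 1.354, -0.206], TCP at [0.259, -0.513, 0.256] pointing down, gripper open.
Joint ranges: [-2.99, 2.99], [-0.89, 2.07], [0.3, 2.58], [-1.14, 4.28], [0, 2.63], [-3.12, 3.12]. Speed limits (rad/s): [2.57, 2.57, 3.01, 3.14, 3.14, 3.14].

## Interface

Orientations are given as a unit quaternion [w, x, y, z].
In Python, from bench import ctrl gives the robot as it stands.
- The arm moves only by the shell command python3 -m pendant 'ROWS'. ROWS is JSON, a list that holds one entry, the list of rows, each a list of 7 numbers: the shift along the tool's x, y, z in m, then the turn, a rotation vector about the tool's x, y, z in rad, then the closure, from -1 (fully open) to 1 (shut). A call has 1 to 10 rows; each row shifts and turns the commanded pose from where the row before left it, along the tool's axes as they then stand; what a row does not reach is not made up. A row lasts 1/10 s, in which the tool goes at most 50 mm and 8.59 degrees, less where a joint would pass 70% of its speed; a pose out of reach is approached as far as the arm can. A call with a gripper value outside its range is refused whole. The fingers move at their own pace and stop on an object; the grip force is fixed at half the most. Time passes only in rows, so rows that do not move let the fingers close. It gives the time, the measured TCP pose, the force and the opening at its end, in the units of the state.
- ctrl.get_obs(): the state, without advancing time (a new reading comes with each control period).
- ctrl.camera(name): name is "scene" or "top"; returns (picture, depth): 420x560x3 uint8, red, green, blue; 420x560 float32, m along the optical axis (not along the pixel's ray), 0 where there is no reading.
- ctrl.calibration(name): a dict with "fov_y" (degrees; the focal length in pixels is half the picture's height over the tangent of half this angle, whatever the lens; pixels are square), "cx", "cy" (the principal point, pixels), "D" ([k1, k2, p1, p2, k3] as OpenCV has them; the pictures are not rectified), "camera_from_world" (4x4, takes a point from world to camera coordinates). Camera axes: x right, y down, z forward; pixel columns grow to the right and rows downward; lengths in m; the calibration is good to about 2 mm. A picture is of the moment at which its call begins. calibration takes no time and is no camera call.
- ctrl.hand_in(): hands the job in, once; it reports no verdict.
The state is a dict: "time_s": time; "q": joint angles; "dq": joint speeds; "joint_efforts": joint torques, N m; "eef_pos": TCP position; "eef_rot": TCP orientation; "wrist_force": force on the tool from outside, world axes, zero at the start; "torque": the same for the moment, N m; "opening": opening from 0.0 (shut) to 1.0 (fully open).
Only numpy, scipy, OpenCV 4.12 (cv2) and the standard library are available. Lean on these libraries where they do the work, as an engineer would, in place of code of your own. Each camera call takes 0.05 s, during which the arm holds its last target.

## Working session

There is one attempt and no reset: what is moved stays moved. The work goes in short steps, Python scripts to look and compute and a shell command to move; the robot and the scene stay as the last step left them, time stands still between calls to the robot, and variables do not carry over. Pictures are saved under pics/ and viewed, and the job is handed in when it is done.

```bash
ls; mkdir -p pics; python3 - <<'E'
from bench import ctrl
import cv2,numpy as np
o=ctrl.get_obs(); print(o); print(ctrl.tips_ahead)
for n in ("scene","top"):
    p,d=ctrl.camera(n); cv2.imwrite(f"pics/{n}0.png",p[:,:,::-1]); np.savez(f"{n}0.npz",p=p,d=d)
    c=ctrl.calibration(n); print(n,c)
E
```

```text
pics
{'time_s': 0.0, 'q': array([-1.30928185e+00,  1.81522916e-01,  1.60803749e+00, -1.76160046e-05,
        1.35376106e+00, -2.06291360e-01]), 'dq': array([ 0.00050062,  0.00137133, -0.00046534, -0.00032144,  0.00133116,
        0.00019076]), 'joint_efforts': array([-1.06701005e-03, -4.44867146e+01, -3.51340055e+01, -4.11013034e-04,
        9.06029425e-03, -1.38759754e-05]), 'eef_pos': array([ 0.25916421, -0.51270827,  0.25538004]), 'eef_rot': array([-5.87876145e-04,  8.51742702e-01, -5.23959562e-01, -6.33783119e-04]), 'wrist_force': array([ 0.02635134,  0.75483311, -0.90142288]), 'torque': array([-0.02275533,  0.00615243,  0.00091075]), 'opening': 0.9985233193430801}
0.025
scene {'fov_y': 49.86562372844568, 'cx': 277.24882778165977, 'cy': 215.45779798682446, 'D': array([-0.0044414,  0.       ,  0.       ,  0.       ,  0.       ]), 'camera_from_world': array([[ 0.21817535,  0.97580674,  0.01416793, -0.12881103],
       [ 0.7028631 , -0.14704457, -0.69596074, -0.27414105],
       [-0.67703986,  0.16179959, -0.71794005,  1.54654727],
       [ 0.        ,  0.        ,  0.        ,  1.        ]])}
top {'fov_y': 49.05897996168857, 'cx': 276.24514720382115, 'cy': 202.91397689670882, 'D': array([0.04748356, 0.        , 0.        , 0.        , 0.        ]), 'camera_from_world': array([[-0.02769762, -0.99948522,  0.01619095,  0.01044454],
       [-0.99130195,  0.02537891, -0.12913697,  0.53260791],
       [ 0.12865958, -0.01962691, -0.99149458,  1.38906116],
       [ 0.        ,  0.        ,  0.        ,  1.        ]])}
```

View pics/scene0.png

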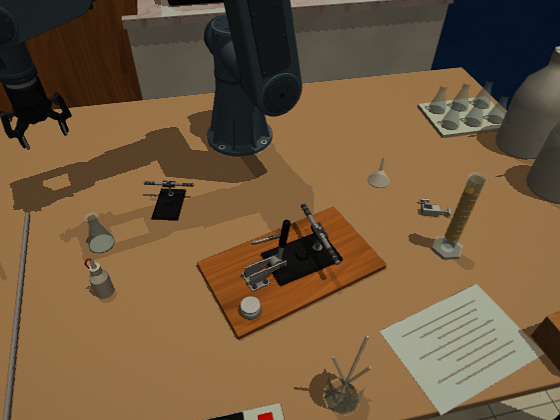

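View pics/top0.png

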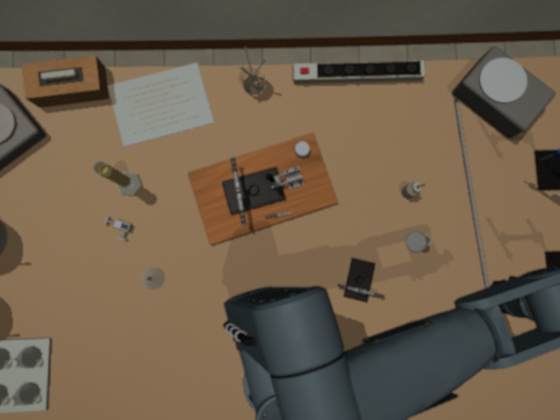

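Two stand-base-like plates: the smaller one alone on the bench (top 360,280; scene 170,203), and the larger one on the wooden board with the clamp (top 255,190; scene 300,258). The larger one, on the board with the cam clamp, fits. I'll confirm that in an enlarged crop.

```bash
cat > h.py <<'E'
import numpy as np,cv2
from bench import ctrl
def K(n):
    c=ctrl.calibration(n); f=210/np.tan(np.radians(c["fov_y"])/2)
    return np.array([[f,0,c["cx"]],[0,f,c["cy"]],[0,0,1.]]),c["D"],c["camera_from_world"]
def ray(n,uv):
    k,D,T=K(n); x=cv2.undistortPoints(np.array(uv,float).reshape(-1,1,2),k,D).reshape(-1,2)
    d=np.c_[x,np.ones(len(x))]@T[:3,:3]; o=-T[:3,:3].T@T[:3,3]
    return o,d
def onplane(n,uv,z):
    o,d=ray(n,uv); return o+d*((z-o[2])/d[:,2])[:,None]
def proj(n,P):
    k,D,T=K(n); return cv2.projectPoints(np.array(P,float).reshape(-1,3),cv2.Rodrigues(T[:3,:3])[0],T[:3,3],k,D)[0].reshape(-1,2)
def cloud(n,d):
    v,u=np.mgrid[:420,:560]; o,r=ray(n,np.c_[u.ravel(),v.ravel()])
    return (o+r*d.ravel()[:,None]).reshape(420,560,3)
def crop(p,x0,y0,x1,y1,s,name):
    cv2.imwrite(name,cv2.resize(np.ascontiguousarray(p[y0:y1,x0:x1,::-1]),None,fx=s,fy=s,interpolation=cv2.INTER_CUBIC))
E
python3 - <<'E'
from h import *
t=np.load("top0.npz");s=np.load("scene0.npz")
crop(t['p'],180,125,350,250,4.5,"pics/topc.png")
crop(s['p'],190,195,390,335,4,"pics/scenec.png")
# board by colour
p=t['p']; hsv=cv2.cvtColor(p,cv2.COLOR_RGB2HSV)
C=cloud("top",t['d'])
for u,v in [(262,189),(230,150),(300,165),(302,149),(200,300)]: print((u,v),hsv[v,u],C[v,u].round(3))
E
```

```text
(262, 189) [15 21 48] [0.579 0.039 0.026]
(230, 150) [ 16  99 142] [ 0.713  0.139 -0.002]
(300, 165) [ 13 161 119] [ 0.655 -0.083  0.012]
(302, 149) [105  16 155] [ 0.698 -0.088  0.047]
(200, 300) [ 16 102 140] [0.243 0.237 0.002]
```

View pics/topc.png

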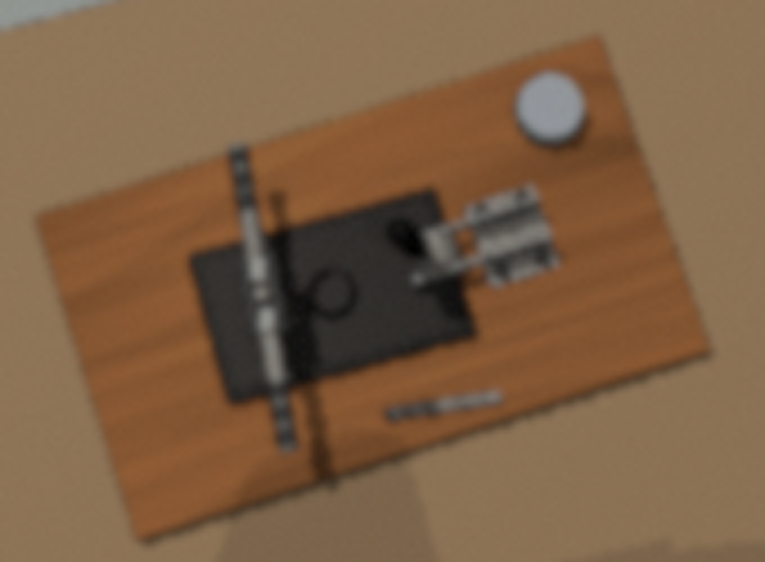

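View pics/scenec.png

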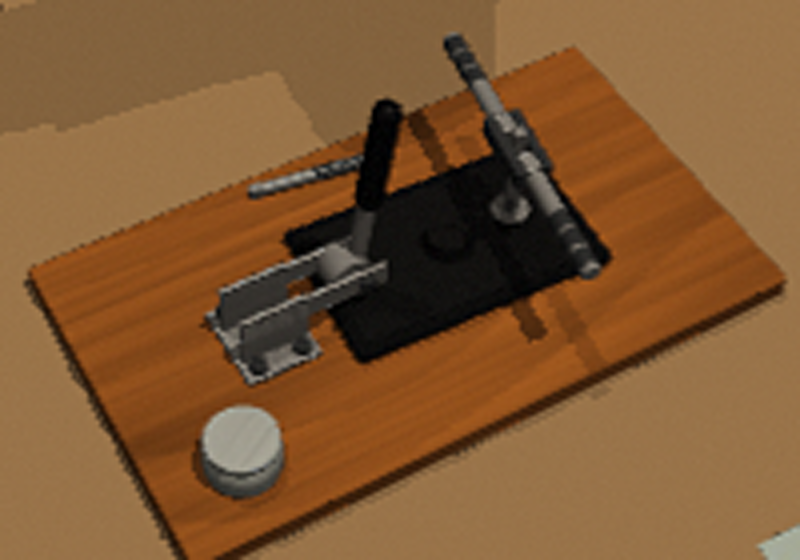

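The crops confirm the larger plate on the board (top 255,190), with the cam clamp lever up and the tap wrench standing in it. The wrench bar runs from top px (233,158) to (244,224).

```bash
python3 - <<'E'
from h import *
t=np.load("top0.npz");s=np.load("scene0.npz")
c=np.array([(38,213),(142,543),(710,352),(600,37)])/4.5+[180,125]-0.4
B=onplane("top",c,0.018); print("corners top",B.round(4)); print("centre",B.mean(0).round(4))
cs=np.array([(32,270),(575,47),(785,285),(190,562)])/4+[190,195]-.4
Bs=onplane("scene",cs,0.018); print("corners scene",Bs.round(4),Bs.mean(0).round(4))
# long axis
y=((B[0]+B[1])-(B[2]+B[3]))/2; print("len",np.linalg.norm(y), "yaw y", np.degrees(np.arctan2(y[1],y[0])))
y2=((Bs[1]+Bs[2])-(Bs[0]+Bs[3]))/2; print("len",np.linalg.norm(y2), np.degrees(np.arctan2(y2[1],y2[0])))
# bar ends
e=np.array([(239,150),(289,447)])/4.5+[180,125]-.4; E=onplane("top",e,0.096); print("bar top",E.round(4),E.mean(0).round(4),np.linalg.norm(E[0]-E[1]))
e=np.array([(453,40),(592,270)])/4+[190,195]-.4; E=onplane("scene",e,0.096); print("bar sc",E.round(4),E.mean(0).round(4),np.linalg.norm(E[0]-E[1]))
# base
b=np.array([(190,255),(434,190),(475,333),(233,403)])/4.5+[180,125]-.4; E=onplane("top",b,0.031); print("base",E.round(4),E.mean(0).round(4))
# lever tip
print("lever tip top", (np.array([405,236])/4.5+[180,125]-.4), "scene",np.array([386,108])/4+[190,195]-.4)
def tri(a,b):
    o1,d1=ray("top",[a]);o2,d2=ray("scene",[b]);d1=d1[0];d2=d2[0]
    M=np.c_[d1,-d2]; x=np.linalg.lstsq(M,o2-o1,rcond=None)[0]
    p1=o1+x[0]*d1;p2=o2+x[1]*d2; return (p1+p2)/2,np.linalg.norm(p1-p2)
print(tri(np.array([400,232])/4.5+[180,125]-.4,np.array([386,108])/4+[190,195]-.4))
# bystanders rough
for n,uv,z in [("tin",(302,149),.046)]: print(n,onplane("top",[uv],z))
E
```

```text
corners top [[ 0.64    0.2702  0.018 ]
 [ 0.4084  0.2001  0.018 ]
 [ 0.5302 -0.1956  0.018 ]
 [ 0.7574 -0.1274  0.018 ]]
centre [0.584  0.0368 0.018 ]
corners scene [[ 0.5348 -0.1939  0.018 ]
 [ 0.4134  0.2031  0.018 ]
 [ 0.6451  0.2685  0.018 ]
 [ 0.7578 -0.1288  0.018 ]] [0.5878 0.0372 0.018 ]
len 0.4143041495859048 yaw y 106.77800539425866
len 0.41402266956107003 106.42073268983377
bar top [[0.6636 0.1238 0.096 ]
 [0.4649 0.0944 0.096 ]] [0.5643 0.1091 0.096 ] 0.20083318093987806
bar sc [[0.4647 0.0952 0.096 ]
 [0.6652 0.1253 0.096 ]] [0.565  0.1102 0.096 ] 0.2027699608894988
base [[ 0.6054  0.1636  0.031 ]
 [ 0.6471 -0.0064  0.031 ]
 [ 0.5459 -0.0319  0.031 ]
 [ 0.5017  0.1355  0.031 ]] [0.575  0.0652 0.031 ]
lever tip top [269.6        177.04444444] scene [286.1 221.6]
(array([0.5900184 , 0.01837056, 0.17812185]), np.float64(0.0006752825529339619))
tin [[ 0.69849477 -0.08845524  0.046     ]]
```

```bash
python3 -m pendant '[[[0,0,0,0,0,-0.139,1],[0,0,0,0,0,-0.139,1],[0,0,0,0,0,-0.139,1],[0,0,0,0,0,-0.139,1],[0,0,0,0,0,-0.139,1],[0,0,0,0,0,-0.139,1],[0,0,0,0,0,-0.139,1],[0,0,0,0,0,-0.139,1],[0,0,0,0,0,-0.139,1],[0,0,0,0,0,-0.139,1]]]'; python3 - <<'E'
from h import *
o=ctrl.get_obs(); print(o['q'].round(3))
import scipy.spatial.transform as T
print(T.Rotation.from_quat(np.roll(o['eef_rot'],-1)).as_matrix().round(3),o['eef_pos'])
E
```

```text
time_s: 1.1
eef_pos: [0.2592, -0.5129, 0.2557]
eef_rot: [-0.001, 0.989, 0.146, -0.0]
wrist_force: [-0.9, -0.4, 0.2]
opening: -0.001
[-1.309  0.181  1.608 -0.     1.354 -1.602]
[[ 0.957  0.289 -0.   ]
 [ 0.289 -0.957  0.001]
 [ 0.    -0.001 -1.   ]] [ 0.25919156 -0.51292629  0.25571884]
```

```bash
python3 -m pendant '[[[0.0294,-0.0287,0,0,0,0,1],[0.0294,-0.0287,0,0,0,0,1],[0.0294,-0.0287,0,0,0,0,1],[0.0294,-0.0287,0,0,0,0,1],[0.0294,-0.0287,0,0,0,0,1],[0.0294,-0.0287,0,0,0,0,1],[0.0294,-0.0287,0,0,0,0,1],[0.0294,-0.0287,0,0,0,0,1],[0.0294,-0.0287,0,0,0,0,1],[0.0294,-0.0287,0,0,0,0,1]]]'; python3 -m pendant '[[[0.0294,-0.0287,0,0,0,0,1],[0.0294,-0.0287,0,0,0,0,1],[0.0294,-0.0287,0,0,0,0,1],[0.0294,-0.0287,0,0,0,0,1],[0.0294,-0.0287,0,0,0,0,1],[0.0294,-0.0287,0,0,0,0,1],[0,0,0,0,0,0,1]]]'
python3 - <<'E'
from h import *
s,_=ctrl.camera("scene"); crop(s,170,110,390,290,3.6,"pics/s1.png")
E
```

```text
time_s: 2.1
eef_pos: [0.4604, -0.1531, 0.2561]
eef_rot: [-0.0, 0.99, 0.143, -0.0]
wrist_force: [1.4, -0.1, -0.2]
opening: 0.001
time_s: 2.8
eef_pos: [0.5815, 0.0645, 0.2557]
eef_rot: [-0.001, 0.989, 0.145, 0.0]
wrist_force: [0.2, -0.6, -0.4]
opening: 0.004
```

View pics/s1.png

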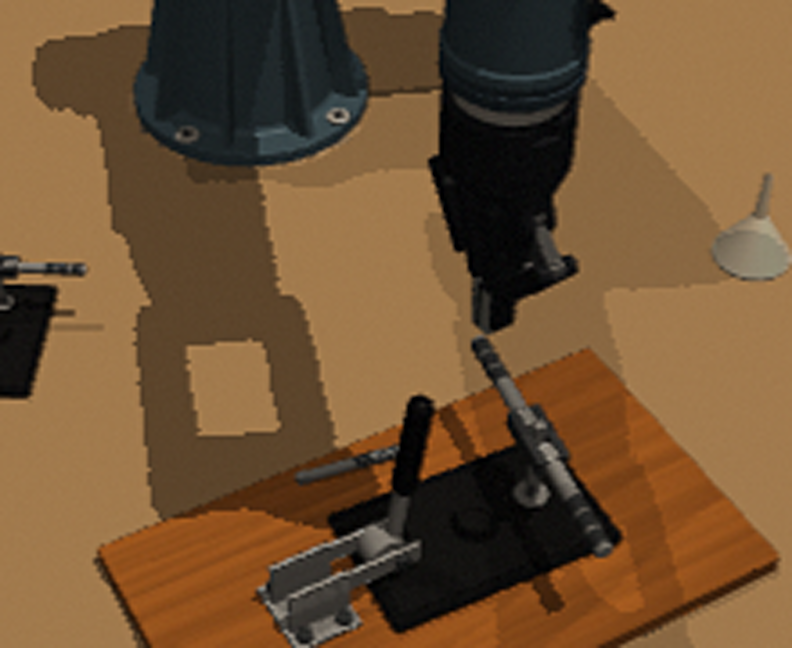

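```bash
python3 -m pendant '[[[-0.003,0,0.02,0,0,0,1],[0,0,0.03,0,0,0,1],[0,0,0.03,0,0,0,1],[0,0,0.005,0,0,0,1],[0,0.01,0,0,0,0,1],[0,0.01,0,0,0,0,1],[0,0.008,0,0,0,0,1]]]';  python3 -m pendant '[[[0,0.008,0,0,0,0,1],[0,0.008,0,0,0,0,1],[0,0,0,0,0,0,1]]]'
python3 - <<'E'
from h import *
s,_=ctrl.camera("scene"); crop(s,170,110,390,290,3.6,"pics/s2.png")
E
```

```text
time_s: 3.55
eef_pos: [0.5871, 0.0311, 0.1734]
eef_rot: [0.001, 0.99, 0.143, 0.002]
wrist_force: [0.8, 0.1, 0.9]
opening: 0.001
time_s: 3.85
eef_pos: [0.5906, 0.016, 0.1718]
eef_rot: [0.0, 0.99, 0.142, 0.0]
wrist_force: [0.2, 0.5, -0.3]
opening: 0.0
```

View pics/s2.png

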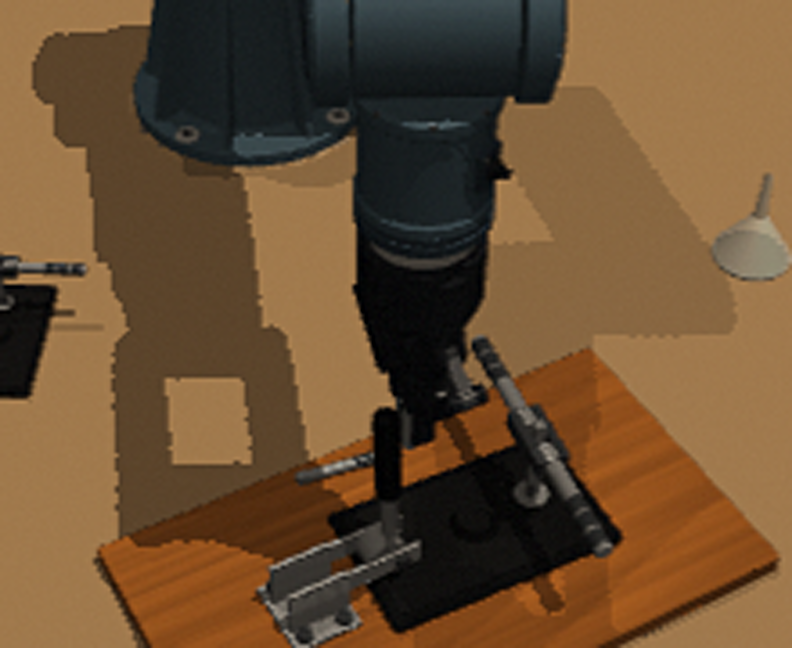

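```bash
python3 -m pendant '[[[0,0.011,-0.001,0,0,0,1],[0,0.011,-0.001,0,0,0,1],[0,0.012,-0.001,0,0,0,1],[0,0.012,0.002,0,0,0,1],[0,0.012,0.002,0,0,0,1],[0,0.012,0.003,0,0,0,1],[0,0.010,0.006,0,0,0,1],[0,0.010,0.008,0,0,0,1],[0,0.009,0.008,0,0,0,1],[0,0,0,0,0,0,1]]]'
python3 - <<'E'
from h import *
s,_=ctrl.camera("scene"); crop(s,170,110,390,290,3.6,"pics/s3.png")
E
```

```text
time_s: 4.9
eef_pos: [0.6174, -0.0786, 0.1433]
eef_rot: [-0.0, 0.99, 0.142, -0.001]
wrist_force: [0.4, 0.3, -0.5]
opening: 0.001
```

View pics/s3.png

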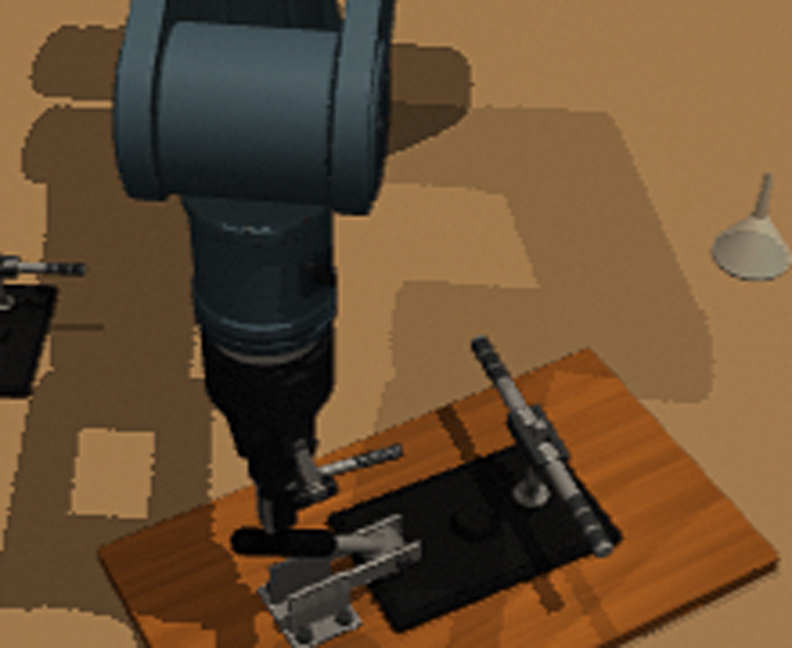

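```bash
python3 -m pendant '[[[0.003,0.012,0.008,0,0,0,1],[0,0.013,0.008,0,0,0,1],[0,0,0.012,0,0,0,1],[0,0,0.008,0,0,0,1],[0,0,0.006,0,0,0,1],[0,0,0,0,0,0,1]]]';  python3 -m pendant '[[[0,0,0.005,0,0,0,1],[0,0,0.005,0,0,0,1],[0,0,0.003,0,0,0,1],[0,0,0,0,0,0,1]]]'; python3 -c "
from bench import ctrl;o=ctrl.get_obs();print(o['eef_pos'],o['wrist_force'])"
```

```text
time_s: 5.55
eef_pos: [0.6303, -0.1034, 0.1046]
eef_rot: [0.002, 0.99, 0.143, 0.002]
wrist_force: [0.1, -2.7, 6.3]
opening: -0.001
time_s: 5.95
eef_pos: [0.6307, -0.1034, 0.0921]
eef_rot: [0.002, 0.99, 0.143, 0.003]
wrist_force: [3.6, -2.7, 6.4]
opening: -0.0
[ 0.63072063 -0.10344958  0.09212123] [ 3.61864743 -2.67049659  6.39698101]
```

```bash
python3 -m pendant '[[[0,0,0.003,0,0,0,1],[0,0,0.002,0,0,0,1],[0,0,0,0,0,0,1]]]';  python3 -m pendant '[[[0,0,0.002,0,0,0,1],[0,0,0,0,0,0,1]]]';python3 -m pendant '[[[0,0,0.002,0,0,0,1],[0,0,0,0,0,0,1]]]'
```

```text
time_s: 6.25
eef_pos: [0.6304, -0.1037, 0.0871]
eef_rot: [0.002, 0.99, 0.143, 0.002]
wrist_force: [0.5, -3.2, 4.9]
opening: -0.001
time_s: 6.45
eef_pos: [0.6304, -0.1037, 0.0851]
eef_rot: [0.003, 0.99, 0.143, 0.002]
wrist_force: [0.7, -4.1, 6.7]
opening: -0.002
time_s: 6.65
eef_pos: [0.6309, -0.1036, 0.084]
eef_rot: [0.003, 0.99, 0.143, 0.003]
wrist_force: [-0.2, -3.7, 10.9]
opening: -0.003
```

```bash
python3 -m pendant '[[[0,0,0.001,0,0,0,1],[0,0,0,0,0,0,1]]]';python3 -m pendant '[[[0,0,0.001,0,0,0,1],[0,0,0,0,0,0,1]]]'
python3 - <<'E'
from h import *
s,_=ctrl.camera("scene"); crop(s,170,110,390,290,3.6,"pics/s4.png")
E
```

```text
time_s: 6.85
eef_pos: [0.631, -0.1036, 0.0839]
eef_rot: [0.003, 0.99, 0.143, 0.003]
wrist_force: [-1.6, -2.2, 16.2]
opening: -0.002
time_s: 7.05
eef_pos: [0.6311, -0.1036, 0.0837]
eef_rot: [0.003, 0.99, 0.143, 0.003]
wrist_force: [-5.8, -2.4, 21.5]
opening: -0.001
```

View pics/s4.png

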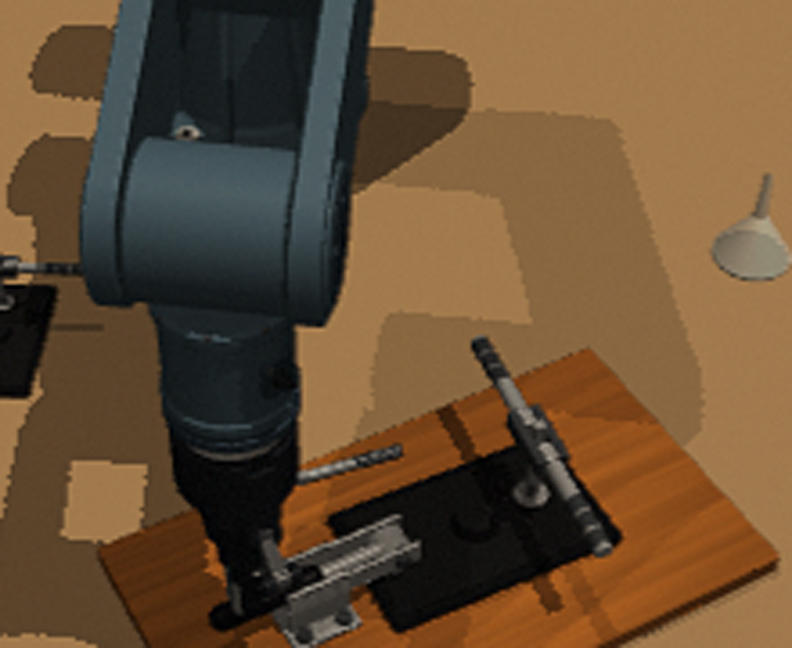

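```bash
python3 -m pendant '[[[0,0,-0.01,0,0,0,1],[0,0,-0.02,0,0,0,1],[0,0,-0.035,0,0,0,1],[0,0,-0.035,0,0,0,1],[0,0,-0.035,0,0,0,1],[0,0,0,0,0,0,1]]]'
python3 - <<'E'
from h import *
s,_=ctrl.camera("scene"); crop(s,170,110,390,290,3.6,"pics/s5.png")
t,_=ctrl.camera("top"); crop(t,180,125,350,250,4.5,"pics/t5.png"); np.savez("t5.npz",s=s,t=t)
E
```

```text
time_s: 7.7
eef_pos: [0.6313, -0.1025, 0.2204]
eef_rot: [0.003, 0.99, 0.143, 0.005]
wrist_force: [-0.3, 1.0, 0.6]
opening: -0.0
```

View pics/s5.png

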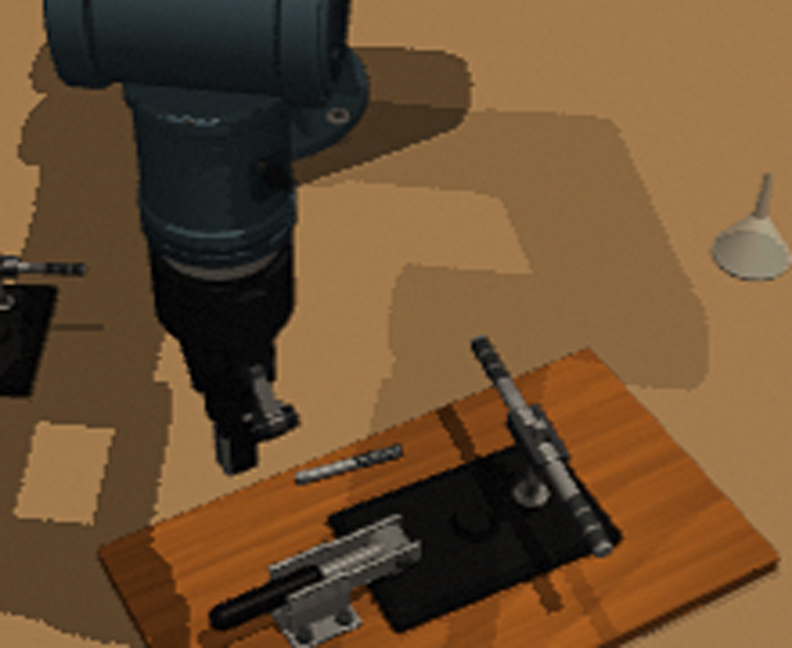

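View pics/t5.png

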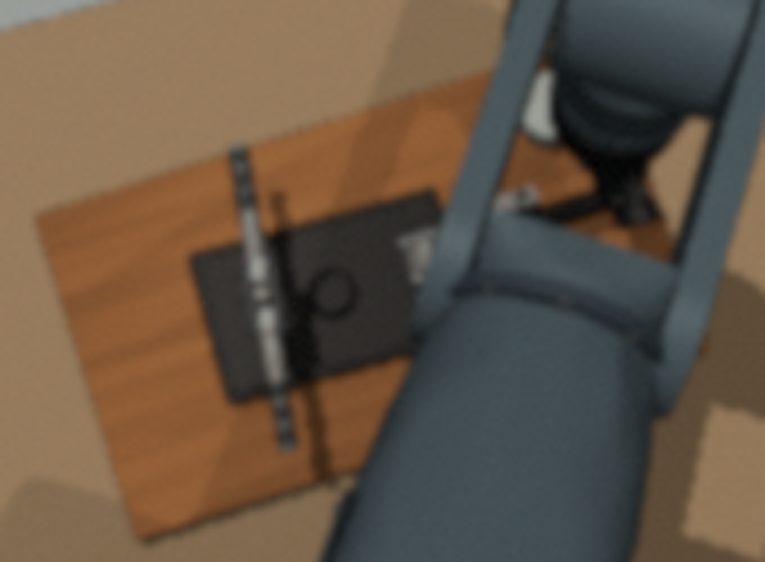

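```bash
python3 - <<'E'
from h import *
z=np.load("t5.npz")
for n,p in (("top",z['t']),("scene",z['s'])):
    g=p.astype(float)
    # sample around line on plane z=.096, in bar coordinates
    c=np.array([.5647,.1097]); a=np.radians(8.5)
    for it in range(3):
        ub=np.array([np.cos(a),np.sin(a)]); vb=np.array([-ub[1],ub[0]])
        S=np.arange(-.125,.125,.0005); W=np.arange(-.03,.03,.0005)
        P=c+S[:,None,None]*ub+W[None,:,None]*vb
        P3=np.dstack([P,np.full(P.shape[:2],.096)])
        uv=proj(n,P3).astype(np.float32).reshape(len(S),len(W),2)
        im=cv2.remap(p,uv[...,0],uv[...,1],cv2.INTER_CUBIC)
        break
    cv2.imwrite(f"pics/bar_{n}.png",cv2.resize(im.transpose(1,0,2)[::-1,:,::-1],None,fx=1.6,fy=1.6*1))
E
python3 - <<'E'
import cv2,numpy as np
a=cv2.imread('pics/bar_top.png');b=cv2.imread('pics/bar_scene.png')
o=np.vstack([cv2.resize(a,(800,230)),cv2.resize(b,(800,230))])
for x in (-.104,-.026,0,.026,.104): cv2.line(o,(int((x+.125)*3200),0),(int((x+.125)*3200),459),(0,0,255),1)
cv2.line(o,(0,115),(800,115),(0,255,0),1);cv2.line(o,(0,345),(800,345),(0,255,0),1)
cv2.imwrite('pics/bars.png',o)
E
```

```text
(no output)
```

View pics/bars.png

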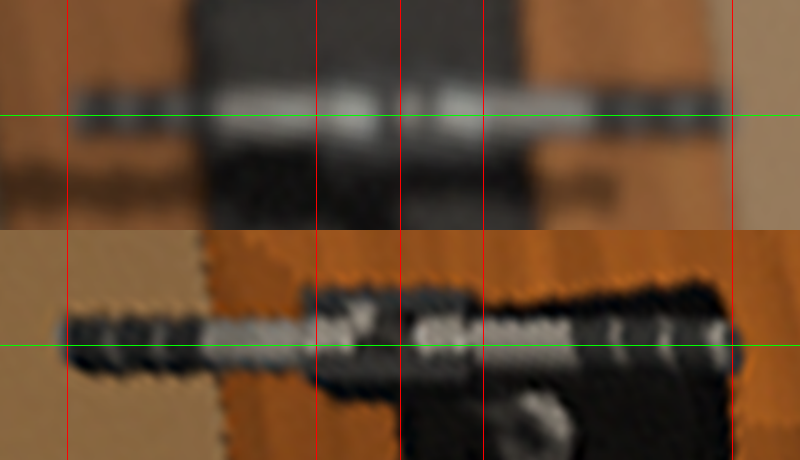

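Lever is level and pressed to its stop; bar still in place, centre at about (0.565, 0.110), yaw about 8.5°. I'll move over the tap now.

```bash
python3 -m pendant '[[[-0.001,-0.037,0,0,0,0,-0.1],[-0.001,-0.037,0,0,0,0,-0.1],[-0.001,-0.037,0,0,0,0,-0.1],[-0.001,-0.037,0,0,0,0,-0.1],[0,-0.037,0,0,0,0,-0.1],[0,-0.037,0,0,0,0,-0.1]]]'; python3 -m pendant '[[[0,0,0,0,0,-0.143,-0.1],[0,0,0,0,0,-0.143,-0.1],[0,0,0,0,0,-0.143,-0.1],[0,0,0,0,0,-0.143,-0.1],[0,0,0,0,0,-0.143,-0.1],[0,0,0,0,0,-0.143,-0.1],[0,0,0,0,0,-0.143,-0.1],[0,0,0,0,0,-0.143,-0.1],[0,0,0,0,0,-0.143,-0.1],[0,0,0,0,0,-0.143,-0.1]]]';python3 -m pendant '[[[0,0,0,0,0,0,-0.1],[0,0,0,0,0,0,-0.1]]]'
cat > st.py <<'E'
from h import *
from scipy.spatial.transform import Rotation as R
def st(tgt=None,yaw=None):
    o=ctrl.get_obs(); M=R.from_quat(np.roll(o['eef_rot'],-1)).as_matrix(); p=o['eef_pos']
    print("t",round(o['time_s'],2),"pos",p.round(4),"yaw",np.degrees(np.arctan2(M[1,0],M[0,0])).round(2),"q1,q6",np.degrees(o['q'][[0,5]]).round(2),"F",o['wrist_force'].round(1),"T",o['torque'].round(2),"open",round(o['opening'],3))
    print("down in tool",(M.T@[0,0,-1]).round(4))
    if tgt is not None: print("delta tool",(M.T@(np.array(tgt)-p)).round(4))
    if yaw is not None:
        x=np.array([np.cos(np.radians(yaw)),np.sin(np.radians(yaw)),0]);z=np.array([0,0,-1.]);y=np.cross(z,x)
        print("rotvec tool",R.from_matrix(M.T@np.c_[x,y,z]).as_rotvec().round(4))
    return o
E
python3 -c "
from st import *
st([.5647,.1097,.108],98.5)"
```

```text
time_s: 8.4
eef_pos: [0.5597, 0.1121, 0.2119]
eef_rot: [-0.0, 0.99, 0.143, -0.002]
wrist_force: [0.1, 0.1, 0.3]
opening: 0.547
time_s: 9.4
eef_pos: [0.5603, 0.1107, 0.2117]
eef_rot: [-0.001, 0.651, 0.759, -0.001]
wrist_force: [-0.4, 1.0, -0.1]
opening: 0.549
time_s: 9.6
eef_pos: [0.5607, 0.1108, 0.2127]
eef_rot: [-0.001, 0.655, 0.756, -0.001]
wrist_force: [-0.1, -0.1, 0.1]
opening: 0.552
t 9.6 pos [0.5607 0.1108 0.2127] yaw 98.15 q1,q6 [ -0.71 -98.86] F [-0.1 -0.1  0.1] T [-0.03 -0.01  0.02] open 0.552
down in tool [-3.0e-04  2.5e-03  1.0e+00]
delta tool [-0.0017  0.0041  0.1047]
rotvec tool [-0.0025 -0.0003 -0.0061]
```

```bash
python3 -m pendant '[[[-0.0015,0.004,0.03,0,0,-0.006,-0.1],[0,0,0.03,0,0,0,-0.1],[0,0,0.015,0,0,0,-0.1],[0,0,0,0,0,0,-0.1]]]'
python3 - <<'E'
from st import *
st([.5647,.1097,.108],98.5)
s,_=ctrl.camera("scene"); crop(s,260,170,390,280,6,"pics/s6.png")
t,_=ctrl.camera("top"); crop(t,180,125,350,250,4.5,"pics/t6.png")
E
```

```text
time_s: 10.0
eef_pos: [0.5634, 0.1101, 0.1363]
eef_rot: [-0.002, 0.652, 0.758, -0.002]
wrist_force: [-0.9, -0.5, 0.4]
opening: 0.547
t 10.0 pos [0.5634 0.1101 0.1363] yaw 98.62 q1,q6 [ -0.79 -99.4 ] F [-0.9 -0.5  0.4] T [ 0.02  0.02 -0.05] open 0.547
down in tool [-0.001   0.0059  1.    ]
delta tool [-0.0006  0.0014  0.0283]
rotvec tool [-0.0059 -0.001   0.0021]
```

View pics/s6.png

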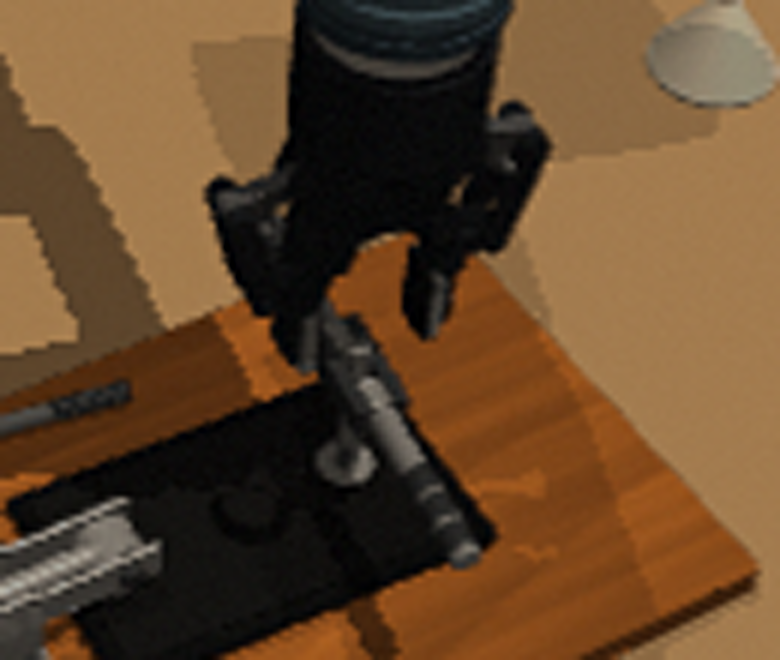

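```bash
python3 -m pendant '[[[-0.0005,0.001,0.014,-0.006,-0.001,0.002,-0.1],[0,0,0.014,0,0,0,-0.1],[0,0,0,0,0,0,-0.1]]]'; python3 -m pendant '[[[0,0,0,0,0,0,0.2],[0,0,0,0,0,0,0.2]]]'
python3 - <<'E'
from st import *
st([.5647,.1097,.108],98.5)
E
python3 -m pendant '[[[0,0,0,0,0,0,0.3],[0,0,0,0,0,0,0.3]]]'; python3 -m pendant '[[[0,0,0,0,0,0,0.36],[0,0,0,0,0,0,0.36]]]'
```

```text
time_s: 10.4
eef_pos: [0.5658, 0.1098, 0.1102]
eef_rot: [0.001, 0.652, 0.758, 0.001]
wrist_force: [0.4, 0.1, -0.0]
opening: 0.547
time_s: 10.6
eef_pos: [0.5672, 0.1098, 0.1121]
eef_rot: [0.003, 0.652, 0.758, 0.002]
wrist_force: [-0.8, 0.0, -0.7]
opening: 0.399
t 10.6 pos [0.5672 0.1098 0.1121] yaw 98.6 q1,q6 [ -0.81 -99.41] F [-0.8  0.  -0.7] T [ 0.05  0.03 -0.02] open 0.399
down in tool [ 0.0012 -0.0071  1.    ]
delta tool [ 0.0003 -0.0025  0.0041]
rotvec tool [0.0071 0.0012 0.0018]
time_s: 10.8
eef_pos: [0.567, 0.1098, 0.1118]
eef_rot: [0.003, 0.652, 0.758, 0.002]
wrist_force: [0.6, 0.2, -0.3]
opening: 0.349
time_s: 11.0
eef_pos: [0.5667, 0.1098, 0.1114]
eef_rot: [0.002, 0.652, 0.758, 0.002]
wrist_force: [0.2, -0.7, 0.3]
opening: 0.319
```

```bash
python3 -m pendant '[[[0,-0.0015,0.003,0.005,0,0,0.36],[0,0,0,0,0,0,0.36],[0,0,0,0,0,0,0.36]]]'; python3 -m pendant '[[[0,0,0,0,0,0,0.4],[0,0,0,0,0,0,0.4]]]';  python3 -m pendant '[[[0,0,0,0,0,0,0.44],[0,0,0,0,0,0,0.44]]]'
python3 - <<'E'
from st import *
st([.5647,.1097,.108],98.5)
E
```

```text
time_s: 11.3
eef_pos: [0.565, 0.1095, 0.108]
eef_rot: [0.001, 0.652, 0.758, -0.0]
wrist_force: [0.4, -0.5, 0.3]
opening: 0.319
time_s: 11.5
eef_pos: [0.5651, 0.1097, 0.1082]
eef_rot: [0.0, 0.652, 0.758, 0.0]
wrist_force: [0.1, 1.1, -0.4]
opening: 0.299
time_s: 11.7
eef_pos: [0.565, 0.1099, 0.1083]
eef_rot: [0.0, 0.652, 0.758, 0.0]
wrist_force: [-1.3, 4.1, 0.6]
opening: 0.285
t 11.7 pos [0.565  0.1099 0.1083] yaw 98.6 q1,q6 [ -0.79 -99.39] F [-1.3  4.1  0.6] T [ 0.53  0.17 -0.08] open 0.285
down in tool [ 3.e-04 -7.e-04  1.e+00]
delta tool [-0.0002 -0.0003  0.0003]
rotvec tool [0.0007 0.0003 0.0018]
```

```bash
python3 -m pendant '[[[0.0005,0,0,0,0,0,0.44],[0,0,0,0,0,0,0.6],[0,0,0,0,0,0,1],[0,0,0,0,0,0,1],[0,0,0,0,0,0,1]]]'
python3 - <<'E'
from st import *
st([.5647,.1097,.108],98.5)
E
```

```text
time_s: 12.2
eef_pos: [0.565, 0.11, 0.1084]
eef_rot: [0.001, 0.652, 0.758, -0.0]
wrist_force: [-3.7, 0.4, 3.7]
opening: 0.278
t 12.2 pos [0.565  0.11   0.1084] yaw 98.6 q1,q6 [ -0.77 -99.34] F [-3.7  0.4  3.7] T [ 0.21  0.44 -0.03] open 0.278
down in tool [ 1.e-03 -7.e-04  1.e+00]
delta tool [-0.0002 -0.0004  0.0004]
rotvec tool [0.0007 0.001  0.0018]
```

```bash
python3 -m pendant '[[[0,0,0.00003,0,0,0.1309,1],[0,0,0.00003,0,0,0.1309,1],[0,0,0.00003,0,0,0.1309,1],[0,0,0.00003,0,0,0.1309,1],[0,0,0.00003,0,0,0.1309,1],[0,0,0.00003,0,0,0.1309,1]]]'
python3 - <<'E'
from st import *
st([.5647,.1097,.108],53.6)
E
```

```text
time_s: 12.8
eef_pos: [0.565, 0.1096, 0.1082]
eef_rot: [0.001, 0.894, 0.449, -0.0]
wrist_force: [-2.7, -1.2, 3.5]
opening: 0.278
t 12.8 pos [0.565  0.1096 0.1082] yaw 53.36 q1,q6 [ -0.78 -54.08] F [-2.7 -1.2  3.5] T [-0.06  0.53  0.4 ] open 0.278
down in tool [ 0.0011 -0.0016  1.    ]
delta tool [-0.0001 -0.0003  0.0002]
rotvec tool [ 0.0016  0.0011 -0.0042]
```

```bash
python3 -m pendant '[[[0,0,0.00003,0,0,0.1309,1],[0,0,0.00003,0,0,0.1309,1],[0,0,0.00003,0,0,0.1309,1],[0,0,0.00003,0,0,0.1309,1],[0,0,0.00003,0,0,0.1309,1],[0,0,0.00003,0,0,0.1309,1],[0,0,0.00003,0,0,0.1309,1],[0,0,0.00003,0,0,0.1309,1],[0,0,0.00003,0,0,0.1309,1]]]'
python3 - <<'E'
from st import *
st([.5647,.1097,.108],-13.9)
E
```

```text
time_s: 13.7
eef_pos: [0.5645, 0.1095, 0.1079]
eef_rot: [0.001, 0.992, -0.123, -0.0]
wrist_force: [-5.7, -0.7, 5.8]
opening: 0.278
t 13.7 pos [0.5645 0.1095 0.1079] yaw -14.14 q1,q6 [-0.78 13.42] F [-5.7 -0.7  5.8] T [-0.09  1.02  0.38] open 0.278
down in tool [ 1.0e-04 -2.2e-03  1.0e+00]
delta tool [ 0.0002 -0.0003 -0.0001]
rotvec tool [ 0.0022  0.0001 -0.0042]
```

```bash
python3 -m pendant '[[[0,0,0.00003,0,0,0.1309,1],[0,0,0.00003,0,0,0.1309,1],[0,0,0.00003,0,0,0.1309,1],[0,0,0.00003,0,0,0.1309,1],[0,0,0.00003,0,0,0.1309,1],[0,0,0.00003,0,0,0.1309,1],[0,0,0.00003,0,0,0.1309,1],[0,0,0.00003,0,0,0.1309,1],[0,0,0.00003,0,0,0.1309,1]]]'
python3 -m pendant '[[[0,0,0,0,0,0,1],[0,0,0,0,0,0,1],[0,0,0,0,0,0,1],[0,0,0,0,0,0,1]]]'
python3 - <<'E'
from st import *
st([.5647,.1097,.108],-81.4)
E
```

```text
time_s: 14.6
eef_pos: [0.5641, 0.1099, 0.1076]
eef_rot: [0.001, 0.757, -0.654, -0.0]
wrist_force: [-6.8, 0.0, 6.5]
opening: 0.281
time_s: 15.0
eef_pos: [0.5641, 0.1099, 0.1076]
eef_rot: [0.001, 0.758, -0.652, -0.0]
wrist_force: [-7.3, 0.2, 7.5]
opening: 0.276
t 15.0 pos [0.5641 0.1099 0.1076] yaw -81.42 q1,q6 [-0.78 80.68] F [-7.3  0.2  7.5] T [ 0.17  1.16 -0.34] open 0.276
down in tool [-7.0e-04 -1.6e-03  1.0e+00]
delta tool [ 0.0003 -0.0006 -0.0004]
rotvec tool [ 0.0016 -0.0007 -0.0004]
```

```bash
python3 - <<'E'
from st import *
s,_=ctrl.camera("scene"); crop(s,210,130,390,290,3.7,"pics/s7.png")
E
python3 -m pendant '[[[0,0,-0.00003,0,0,-0.1309,1],[0,0,-0.00003,0,0,-0.1309,1],[0,0,-0.00003,0,0,-0.1309,1],[0,0,-0.00003,0,0,-0.1309,1],[0,0,-0.00003,0,0,-0.1309,1],[0,0,-0.00003,0,0,-0.1309,1]]]'
python3 -m pendant '[[[0,0,-0.00003,0,0,-0.1309,1],[0,0,-0.00003,0,0,-0.1309,1],[0,0,-0.00003,0,0,-0.1309,1],[0,0,-0.00003,0,0,-0.1309,1],[0,0,-0.00003,0,0,-0.1309,1],[0,0,-0.00003,0,0,-0.1309,1],[0,0,0,0,0,0,1],[0,0,0,0,0,0,1],[0,0,0,0,0,0,1],[0,0,0,0,0,0,1]]]'
python3 - <<'E'
from st import *
st([.5647,.1097,.108],8.6)
s,_=ctrl.camera("scene"); crop(s,210,130,390,290,3.7,"pics/s8.png")
E
```

```text
time_s: 15.65
eef_pos: [0.5642, 0.1095, 0.1078]
eef_rot: [0.001, 0.951, -0.31, -0.0]
wrist_force: [-6.0, -1.3, 6.1]
opening: 0.282
time_s: 16.65
eef_pos: [0.5646, 0.1095, 0.108]
eef_rot: [0.001, 0.997, 0.074, -0.0]
wrist_force: [-5.6, -2.4, 5.2]
opening: 0.278
t 16.65 pos [0.5646 0.1095 0.108 ] yaw 8.52 q1,q6 [-0.78 -9.23] F [-5.6 -2.4  5.2] T [-0.24  0.91  0.32] open 0.278
down in tool [ 5.0e-04 -2.1e-03  1.0e+00]
delta tool [ 0.0001 -0.0002 -0.    ]
rotvec tool [ 0.0021  0.0005 -0.0015]
```

View pics/s7.png

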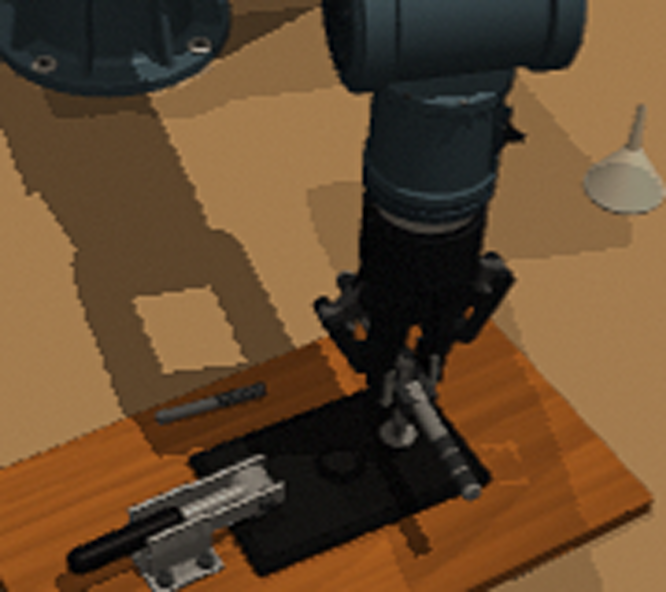

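View pics/s8.png

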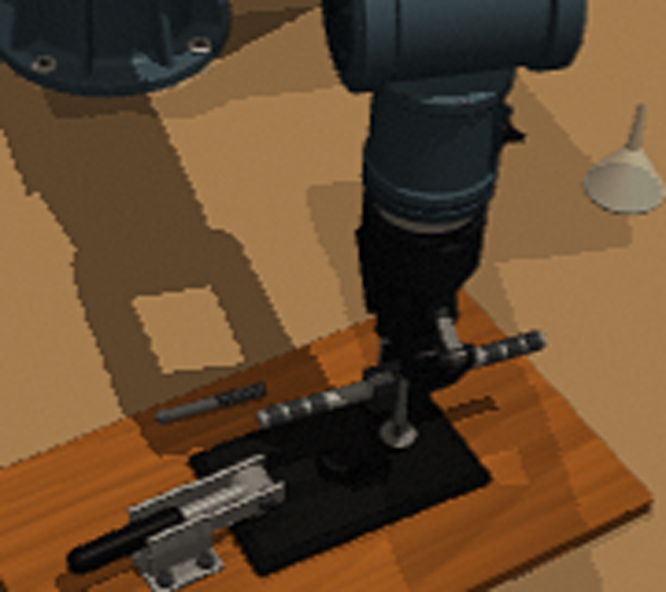

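Bar turns with the gripper (half a turn, then a quarter back: bar now runs across at (260,415)–(545,340)), base unmoved. Second forward half turn.

```bash
python3 -m pendant '[[[0,0,0.00002,0,0,0.1309,1],[0,0,0.00002,0,0,0.1309,1],[0,0,0.00002,0,0,0.1309,1],[0,0,0.00002,0,0,0.1309,1],[0,0,0.00002,0,0,0.1309,1],[0,0,0.00002,0,0,0.1309,1],[0,0,0.00002,0,0,0.1309,1],[0,0,0.00002,0,0,0.1309,1]]]'
python3 -m pendant '[[[0,0,0.00002,0,0,0.1309,1],[0,0,0.00002,0,0,0.1309,1],[0,0,0.00002,0,0,0.1309,1],[0,0,0.00002,0,0,0.1309,1],[0,0,0.00002,0,0,0.1309,1],[0,0,0.00002,0,0,0.1309,1],[0,0,0.00002,0,0,0.1309,1],[0,0,0.00002,0,0,0.1309,1]]]'
python3 - <<'E'
from st import *
st([.5647,.1097,.108],8.6-120)
E
```

```text
time_s: 17.5
eef_pos: [0.5642, 0.1097, 0.1077]
eef_rot: [0.001, 0.9, -0.437, -0.0]
wrist_force: [-7.1, -0.6, 6.6]
opening: 0.28
time_s: 18.3
eef_pos: [0.5641, 0.1101, 0.1075]
eef_rot: [-0.001, -0.561, 0.828, -0.0]
wrist_force: [-6.5, 0.4, 5.1]
opening: 0.276
t 18.3 pos [0.5641 0.1101 0.1075] yaw -111.79 q1,q6 [ -0.75 111.07] F [-6.5  0.4  5.1] T [0.37 0.95 0.37] open 0.276
down in tool [-1.4e-03 -8.0e-04  1.0e+00]
delta tool [ 0.0002 -0.0007 -0.0005]
rotvec tool [ 0.0008 -0.0014 -0.0068]
```

```bash
python3 -m pendant '[[[0,0,0.00002,0,0,0.1309,1],[0,0,0.00002,0,0,0.1309,1],[0,0,0.00002,0,0,0.1309,1],[0,0,0.00002,0,0,0.1309,1],[0,0,0.00002,0,0,0.1309,1],[0,0,0.00002,0,0,0.1309,1],[0,0,0.00002,0,0,0.1309,1],[0,0,0.00002,0,0,0.1309,1],[0,0,0,0,0,0,1],[0,0,0,0,0,0,1]]]'
python3 - <<'E'
from st import *
st([.5647,.1097,.108],8.6-180)
s,_=ctrl.camera("scene"); crop(s,210,130,390,290,3.7,"pics/s9.png")
E
```

```text
time_s: 19.3
eef_pos: [0.5645, 0.1104, 0.1072]
eef_rot: [-0.0, -0.073, 0.997, -0.0]
wrist_force: [-3.4, 2.2, 3.6]
opening: 0.28
t 19.3 pos [0.5645 0.1104 0.1072] yaw -171.58 q1,q6 [ -0.74 170.84] F [-3.4  2.2  3.6] T [ 0.4   0.64 -0.34] open 0.28
down in tool [-3.e-04  1.e-04  1.e+00]
delta tool [-0.0001 -0.0008 -0.0008]
rotvec tool [-0.0001 -0.0003 -0.0032]
```

View pics/s9.png

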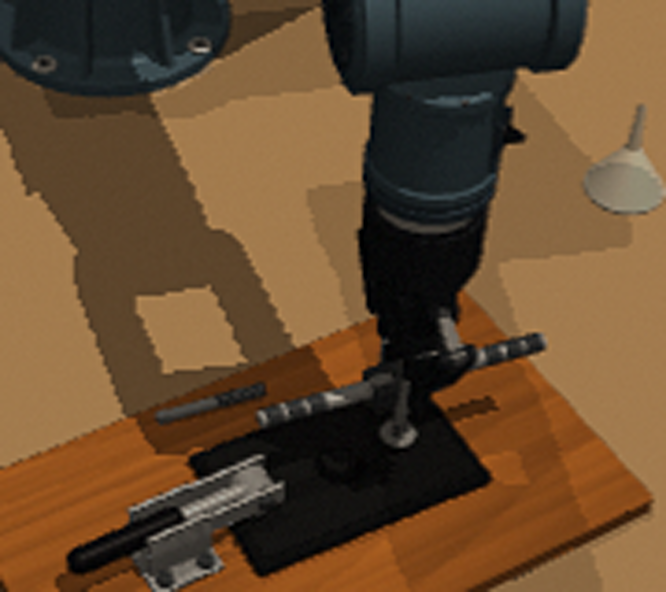

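```bash

python3 -m pendant '[[[0,0,0,0,0,0,1],[0,0,0,0,0,0,1],[0,0,-0.00002,0,0,-0.1309,1],[0,0,-0.00002,0,0,-0.1309,1],[0,0,-0.00002,0,0,-0.1309,1],[0,0,-0.00002,0,0,-0.1309,1],[0,0,-0.00002,0,0,-0.1309,1],[0,0,-0.00002,0,0,-0.1309,1]]]'
python3 -m pendant '[[[0,0,-0.00002,0,0,-0.1309,1],[0,0,-0.00002,0,0,-0.1309,1],[0,0,-0.00002,0,0,-0.1309,1],[0,0,-0.00002,0,0,-0.1309,1],[0,0,-0.00002,0,0,-0.1309,1],[0,0,-0.00002,0,0,-0.1309,1],[0,0,0,0,0,0,1],[0,0,0,0,0,0,1],[0,0,0,0,0,0,1],[0,0,0,0,0,0,1]]]'
python3 - <<'E'
from st import *
st([.5647,.1097,.108],-81.4)
E
```

```text
time_s: 20.15
eef_pos: [0.5642, 0.1102, 0.1074]
eef_rot: [-0.001, -0.452, 0.892, 0.0]
wrist_force: [-6.4, 0.8, 5.7]
opening: 0.28
time_s: 21.15
eef_pos: [0.5641, 0.1099, 0.1076]
eef_rot: [0.001, 0.758, -0.653, -0.0]
wrist_force: [-7.1, -0.8, 6.3]
opening: 0.281
t 21.15 pos [0.5641 0.1099 0.1076] yaw -81.48 q1,q6 [-0.76 80.76] F [-7.1 -0.8  6.3] T [0.16 1.07 0.33] open 0.281
down in tool [-0.0012 -0.0016  1.    ]
delta tool [ 0.0003 -0.0006 -0.0004]
rotvec tool [ 0.0016 -0.0012 -0.0014]
```

```bash

python3 -m pendant '[[[0,0,0,0,0,0,0.3],[0,0,0,0,0,0,-0.1],[0,0,0,0,0,0,-0.1],[0,0,0,0,0,0,-0.1],[0,0,-0.015,0,0,0,-0.1],[0,0,-0.025,0,0,0,-0.1],[0,0,-0.02,0,0,0,-0.1],[0,0,0,0,0,-0.1428,-0.1],[0,0,0,0,0,-0.1428,-0.1]]]'
python3 -m pendant '[[[0,0,0,0,0,-0.1428,-0.1],[0,0,0,0,0,-0.1428,-0.1],[0,0,0,0,0,-0.1428,-0.1],[0,0,0,0,0,-0.1428,-0.1],[0,0,0,0,0,-0.1428,-0.1],[0,0,0,0,0,-0.1428,-0.1],[0,0,0,0,0,-0.1428,-0.1],[0,0,0,0,0,-0.1428,-0.1],[0,0,0,0,0,-0.1428,-0.1],[0,0,0,0,0,-0.1428,-0.1]]]'
python3 -m pendant '[[[0,0,0,0,0,-0.1428,-0.1],[0,0,0,0,0,-0.1428,-0.1],[0,0,0,0,0,-0.1428,-0.1],[0,0,0,0,0,-0.1428,-0.1],[0,0,0,0,0,-0.1428,-0.1],[0,0,0,0,0,-0.1428,-0.1],[0,0,0,0,0,-0.1428,-0.1],[0,0,0,0,0,-0.1428,-0.1],[0,0,0,0,0,-0.1428,-0.1],[0,0,0,0,0,-0.1428,-0.1]]]'
python3 -m pendant '[[[0,0,0,0,0,0,-0.1],[0,0,0,0,0,0,-0.1]]]'
python3 - <<'E'
from st import *
st([.565,.11,.108],98.6)
s,_=ctrl.camera("scene"); crop(s,210,130,390,290,3.7,"pics/s10.png"); np.save("s10.npy",s)
E
```

```text
time_s: 22.05
eef_pos: [0.5662, 0.1101, 0.1702]
eef_rot: [-0.001, 0.845, -0.535, 0.002]
wrist_force: [-0.5, 0.4, 1.2]
opening: 0.553
time_s: 23.05
eef_pos: [0.5655, 0.1101, 0.169]
eef_rot: [0.001, 0.989, 0.149, 0.001]
wrist_force: [-1.0, -0.1, 0.0]
opening: 0.546
time_s: 24.05
eef_pos: [0.5655, 0.1101, 0.169]
eef_rot: [0.001, 0.65, 0.76, 0.001]
wrist_force: [0.4, 0.1, -0.3]
opening: 0.551
time_s: 24.25
eef_pos: [0.5654, 0.1101, 0.1685]
eef_rot: [0.001, 0.654, 0.757, 0.0]
wrist_force: [1.0, 0.0, -0.3]
opening: 0.551
t 24.25 pos [0.5654 0.1101 0.1685] yaw 98.38 q1,q6 [ -0.76 -99.12] F [ 1.   0.  -0.3] T [-0.03 -0.03  0.02] open 0.551
down in tool [ 0.0012 -0.0021  1.    ]
delta tool [ 0.     -0.0005  0.0605]
rotvec tool [ 0.0021  0.0012 -0.0038]
```

View pics/s10.png

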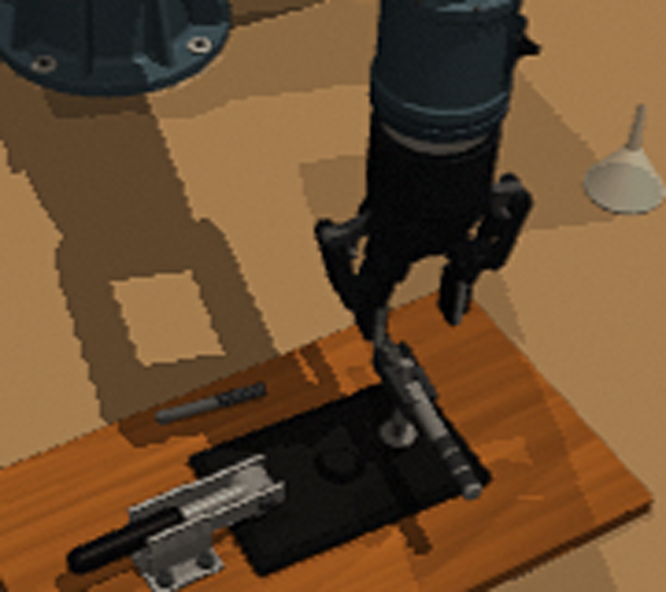

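```bash

python3 -m pendant '[[[0,0,0.02,0.002,0.001,-0.004,-0.1],[0,0,0.025,0,0,0,-0.1],[0,0,0.015,0,0,0,0.2],[0,0,0,0,0,0,0.36],[0,0,0,0,0,0,0.36],[0,0,0,0,0,0,0.36]]]'
python3 - <<'E'
from st import *
st([.565,.11,.108],98.6)
E
```

```text
time_s: 24.9
eef_pos: [0.566, 0.1101, 0.1089]
eef_rot: [0.0, 0.651, 0.759, 0.0]
wrist_force: [-0.4, -0.0, -0.6]
opening: 0.318
t 24.9 pos [0.566  0.1101 0.1089] yaw 98.81 q1,q6 [ -0.78 -99.59] F [-0.4 -0.  -0.6] T [ 0.05 -0.02 -0.  ] open 0.318
down in tool [ 3.e-04 -1.e-03  1.e+00]
delta tool [ 0.0001 -0.001   0.0009]
rotvec tool [0.001  0.0003 0.0037]
```

```bash

python3 -m pendant '[[[0,-0.001,0.001,0,0,0.003,0.36],[0,0,0,0,0,0,0.4],[0,0,0,0,0,0,0.44],[0,0,0,0,0,0,0.44]]]'
python3 -m pendant '[[[0,0,0,0,0,0,0.6],[0,0,0,0,0,0,1],[0,0,0,0,0,0,1],[0,0,0,0,0,0,1]]]'
python3 - <<'E'
from st import *
st([.565,.11,.108],98.6)
E
```

```text
time_s: 25.3
eef_pos: [0.5644, 0.1099, 0.1074]
eef_rot: [0.0, 0.652, 0.758, -0.0]
wrist_force: [-1.4, -0.1, 5.1]
opening: 0.285
time_s: 25.7
eef_pos: [0.5644, 0.1099, 0.1076]
eef_rot: [-0.0, 0.652, 0.758, -0.0]
wrist_force: [-1.8, 0.6, 5.8]
opening: 0.277
t 25.7 pos [0.5644 0.1099 0.1076] yaw 98.66 q1,q6 [ -0.8  -99.45] F [-1.8  0.6  5.8] T [ 0.04  0.35 -0.02] open 0.277
down in tool [2.e-04 2.e-04 1.e+00]
delta tool [ 0.      0.0006 -0.0004]
rotvec tool [-0.0002  0.0002  0.0011]
```

```bash
python3 -m pendant '[[[0,0,0.00002,0,0,0.1309,1],[0,0,0.00002,0,0,0.1309,1],[0,0,0.00002,0,0,0.1309,1],[0,0,0.00002,0,0,0.1309,1],[0,0,0.00002,0,0,0.1309,1],[0,0,0.00002,0,0,0.1309,1],[0,0,0.00002,0,0,0.1309,1],[0,0,0.00002,0,0,0.1309,1]]]'
python3 -m pendant '[[[0,0,0.00002,0,0,0.1309,1],[0,0,0.00002,0,0,0.1309,1],[0,0,0.00002,0,0,0.1309,1],[0,0,0.00002,0,0,0.1309,1],[0,0,0.00002,0,0,0.1309,1],[0,0,0.00002,0,0,0.1309,1],[0,0,0.00002,0,0,0.1309,1],[0,0,0.00002,0,0,0.1309,1]]]'
python3 -m pendant '[[[0,0,0.00002,0,0,0.1309,1],[0,0,0.00002,0,0,0.1309,1],[0,0,0.00002,0,0,0.1309,1],[0,0,0.00002,0,0,0.1309,1],[0,0,0.00002,0,0,0.1309,1],[0,0,0.00002,0,0,0.1309,1],[0,0,0.00002,0,0,0.1309,1],[0,0,0.00002,0,0,0.1309,1],[0,0,0,0,0,0,1],[0,0,0,0,0,0,1]]]'
python3 - <<'E'
from st import *
st([.565,.11,.108],-81.4)
E
```

```text
time_s: 26.5
eef_pos: [0.5644, 0.11, 0.1073]
eef_rot: [0.0, 0.944, 0.329, -0.0]
wrist_force: [-1.6, 0.2, 4.4]
opening: 0.278
time_s: 27.3
eef_pos: [0.5645, 0.11, 0.1071]
eef_rot: [0.0, 0.982, -0.187, 0.0]
wrist_force: [-0.4, 0.2, 5.0]
opening: 0.278
time_s: 28.3
eef_pos: [0.5646, 0.11, 0.1068]
eef_rot: [-0.0, 0.759, -0.651, 0.0]
wrist_force: [-0.7, 0.3, 6.0]
opening: 0.276
t 28.3 pos [0.5646 0.11   0.1068] yaw -81.18 q1,q6 [-0.8  80.38] F [-0.7  0.3  6. ] T [ 0.14  0.03 -0.32] open 0.276
down in tool [1.e-04 3.e-04 1.e+00]
delta tool [ 0.     -0.0004 -0.0012]
rotvec tool [-0.0003  0.0001  0.0038]
```

```bash
python3 -m pendant '[[[0,0,0,0,0,0,0.3],[0,0,0,0,0,0,-0.1],[0,0,0,0,0,0,-0.1],[0,0,0,0,0,0,-0.1],[0,0,-0.015,0,0,0,-0.1],[0,0,-0.03,0,0,0,-0.1],[0,0,-0.04,0,0,0,-0.1],[0,0,-0.04,0,0,0,-0.1]]]'
python3 -m pendant '[[[0,-0.04,0,0,0,0,-0.1],[0,-0.04,0,0,0,0,-0.1],[0,0,0,0,0,0,-0.1],[0,0,0,0,0,0,-0.1]]]'
python3 - <<'E'
from st import *
st()
E
```

```text
time_s: 29.1
eef_pos: [0.5639, 0.1099, 0.2333]
eef_rot: [0.0, 0.759, -0.652, -0.0]
wrist_force: [0.7, 0.1, -0.4]
opening: 0.549
time_s: 29.5
eef_pos: [0.6434, 0.122, 0.2312]
eef_rot: [0.001, 0.759, -0.652, -0.001]
wrist_force: [-0.4, -0.1, 0.0]
opening: 0.549
t 29.5 pos [0.6434 0.122  0.2312] yaw -81.32 q1,q6 [ 0.38 81.7 ] F [-0.4 -0.1  0. ] T [-0.05 -0.01 -0.04] open 0.549
down in tool [ 1.0e-04 -1.8e-03  1.0e+00]
```

```bash
python3 -m pendant '[[[0,0.04,-0.02,0,0,0,-0.1],[0,0.04,-0.02,0,0,0,-0.1],[0,0.04,0,0,0,0,-0.1],[0,0.04,0,0,0,0,-0.1],[0,0.04,0,0,0,0,-0.1],[0,0.04,0,0,0,0,-0.1],[0,0.04,0,0,0,0,-0.1],[0,0,0,0,0,0,-0.1],[0,0,0,0,0,0,-0.1]]]'
python3 - <<'E'
from st import *
s,_=ctrl.camera("scene"); crop(s,190,195,390,335,4,"pics/sf.png"); cv2.imwrite("pics/sfull.png",s[:,:,::-1])
t,_=ctrl.camera("top"); crop(t,180,125,350,250,4.5,"pics/tf.png")
z=np.load("scene0.npz")['p']; d=np.abs(z.astype(int)-s).max(2); 
cv2.imwrite("pics/diff.png",np.clip(d*3,0,255).astype(np.uint8)); np.savez("fin.npz",s=s,t=t)
E
```

```text
time_s: 30.4
eef_pos: [0.3657, 0.0798, 0.2722]
eef_rot: [-0.0, 0.758, -0.652, 0.001]
wrist_force: [-0.4, -0.3, 0.3]
opening: 0.55
```

View pics/sf.png

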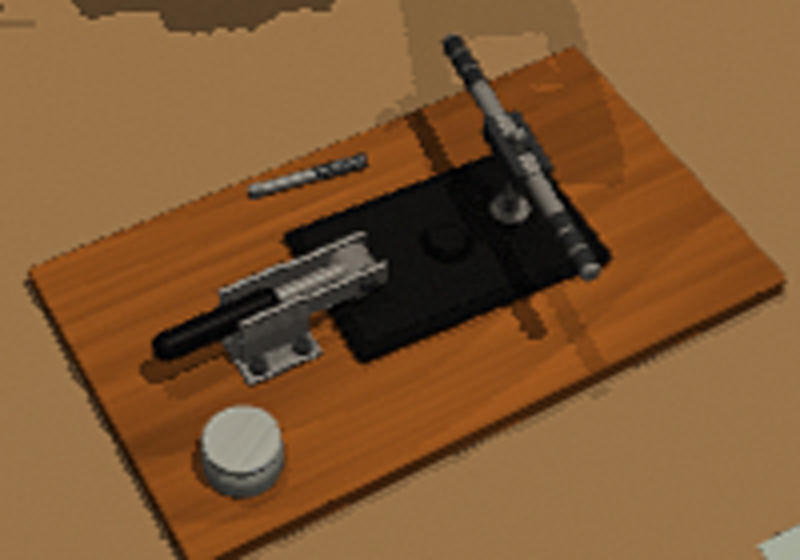

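View pics/tf.png

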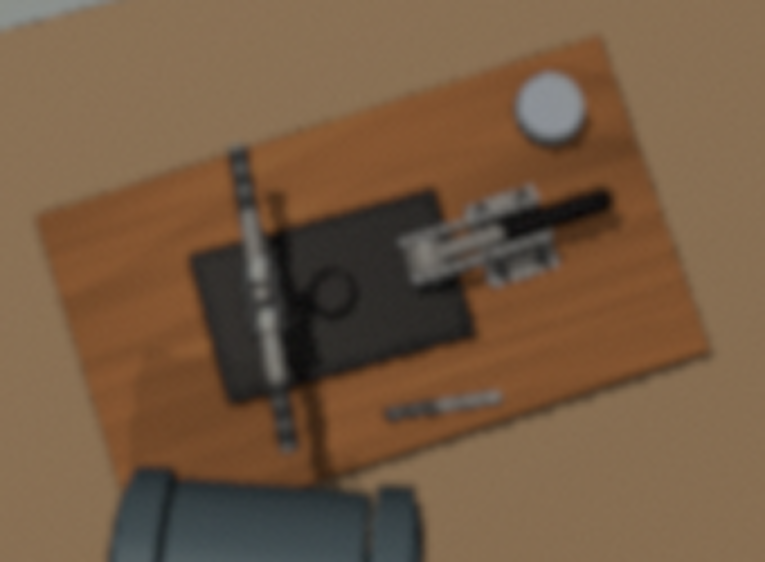

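View pics/sfull.png

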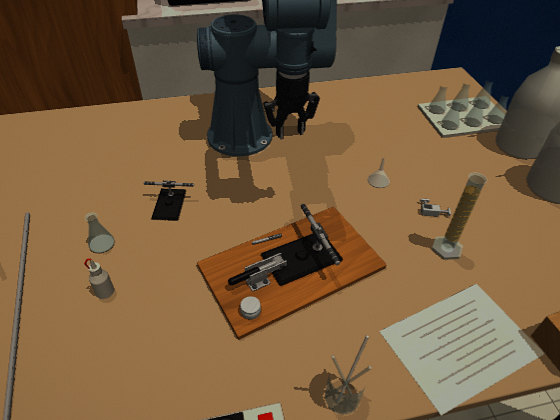

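View pics/diff.png

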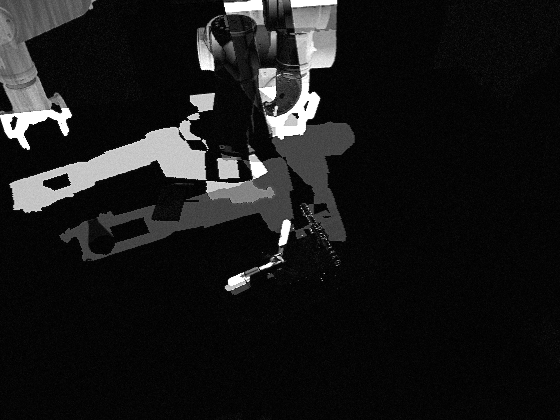

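The final pictures show the lever level (scene crop 160,345 to 280,290) and the bar back on its starting line (453,40 to 592,270). The before/after difference shows only the arm and shadows, the lever, and a thin edge along the bar, which has gone down slightly. Base and bystanders are unchanged, so I'll hand in.

```bash
python3 -c "
from bench import ctrl
print(ctrl.get_obs()['time_s']); print(ctrl.hand_in())"
```

```text
30.5
the job is handed in; nothing more can be done
None
```

The job is done and handed in at 30.5 s of the 69 s allowed.

- **Clamp:** I pushed the lever over and pressed it down to its stop before touching the tap. At the stop the force rose to about 21 N with no further movement, and the last picture shows the lever level.
- **Tapping:** I gripped the wrench's middle block and turned it half forward, a quarter back, half forward, a quarter back and half forward. I paused about 0.2–0.5 s at each reversal. The gripper's yaw at every stop was within about 0.2° of target. I let go and regripped once, at the last reversal, because of the wrist joint's range.
- **Last checks:** The bar is back on its starting line and slightly lower, so the tap stands one full turn on. The gripper is open and clear of everything. Comparing the scene picture before and after shows only the lever, a thin edge along the bar, and the arm with its shadows; the base and bystanders have not moved.
- **Disagreements:** Nothing failed. The measured tool position drifted by 2–4 mm before gripping, and I corrected it. While turning, there was a steady side and vertical load of about 4–10 N, with no visible shift of the base.

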